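# Compare two bearing balls on the beam balance and present the heavier

## Task

Two ball carriers stand on the pans of the arrested beam balance: swing its arrest lever fully over to free the beam, let the beam come to rest and see which side sinks, then swing the lever fully back so that the beam is locked level again. Now lift the carrier with the heavier ball off its pan by its upright fin, bring it over the middle of the open parts tray that stands to the left of the balance, and finish still holding it there, level, at rest and clear above the tray's rim. Neither ball may leave its pocket on the way, and the other carrier is left standing on its pan.

Things in the scene. Friction and masses are not known exactly. Their poses are not given: they have to be found in the camera images.
- balance: beam balance, fixed to the bench, with a grey housing 100 x 250 x 50 mm. Origin: centre of its underside; z up, y along the level beam to its left pan, x to its back (away from the lever). Beam pivot 85 mm above the bench in the middle; no part is taller than 115 mm.
- pan_left (a point): middle of the upper face of the left pan (flat disc of 94 mm diameter) when the beam is level: 130 mm to the +y side of the balance's middle, 104 mm above the bench
- pan_right (a point): the same for the right pan, 130 mm to the -y side of the balance's middle
- beam (a joint): tilt of the beam, rad: 0 = level, positive = right (-y) pan down and left pan up, negative = left pan down; its stops are at +-0.09 (about 12 mm up or down at a pan). Well damped: it sinks to its stop within 2 s of being freed, towards the heavier ball.
- arrest_lever (a joint): angle of the arrest lever, rad: 0 = arrested (lever leans 0.5 rad to the balance's left, +y), 1.0 = freed (leans 0.5 rad to the right, -y); stops at both ends. Going back it lifts the beam level with two posts. It stays where it is left; about 2 N at the knob moves it.
- lever_knob (a point): centre of the black ball knob (18 mm diameter) at the top of the arrest lever, a 9 mm thick rod. The lever stands in front of the housing; it swings left and right about a level axis along the balance's x, 115 mm in front (-x) of the balance's middle and 30 mm above the bench, with the knob 75 mm from that axis.
- carrier_1: one of two like ball carriers, loose on a pan (either may be on either pan): aluminium plate 90 x 56 x 6 mm, 130 g without its ball. Origin: centre of underside; x along the 90 mm, z up. Upright grip fin (30 mm along x, 14 mm thick along y, top 56 mm above underside) at x = -26 mm; round pocket (24 mm inner diameter, rim 3.5 mm high) with a loose ball at x = +24 mm.
- carrier_2: one of two like ball carriers, loose on a pan (either may be on either pan): aluminium plate 90 x 56 x 6 mm, 130 g without its ball. Origin: centre of underside; x along the 90 mm, z up. Upright grip fin (30 mm along x, 14 mm thick along y, top 56 mm above underside) at x = -26 mm; round pocket (24 mm inner diameter, rim 3.5 mm high) with a loose ball at x = +24 mm.
- carrier_1_middle (a point): centre of the underside of carrier_1
- carrier_2_middle (a point): centre of the underside of carrier_2
- carrier_1_fin (a point): grip point in the fin of carrier_1, 38 mm above its underside
- carrier_2_fin (a point): grip point in the fin of carrier_2, 38 mm above its underside
- carrier_1_pocket (a point): where the ball's centre is when it lies in the middle of the pocket of carrier_1 (18.5 mm above the underside)
- carrier_2_pocket (a point): the same for carrier_2
- ball_1_center (a point): centre of the polished steel-coloured ball, 25 mm in diameter, that lies loose in the pocket of carrier_1 and has 2 to 3 mm of play there. The two balls look alike, but one weighs about 110 g and the other about 50 g; which is which can only be told by the balance.
- ball_2_center (a point): centre of the polished steel-coloured ball, 25 mm in diameter, that lies loose in the pocket of carrier_2 and has 2 to 3 mm of play there. The two balls look alike, but one weighs about 110 g and the other about 50 g; which is which can only be told by the balance.
- ball_1: the ball in carrier_1; its axes mean nothing
- ball_2: the ball in carrier_2; its axes mean nothing
- parts_tray: open parts tray of sheet metal, 130 x 200 mm, rim 40 mm above the bench, fixed to the bench to the left (+y) of the balance; a like tray in the far right corner of the bench is not meant. Origin: centre of its underside.
Not all that is in view belongs to the job. What is shaped like the carrier_1 but blue or red is not meant.

How it is judged:
By the outcome, as a careful person would: the job done as asked, in the order asked, and still so for the second after the job is handed in, while the arm keeps its last pose, push and grip.
It also fails if it takes over 62 s, if anything falls off the work surface, if the arm or the gripper's body presses on something with over 40 N, if the wrist force passes 120 N, or if a joint passes its speed limit or range.

## Robot

A 7-joint arm with a two-finger parallel gripper is mounted at the origin on a cart in front of the work surface, level with it; the furniture and walls round the work are solid. World frame = base frame: x ahead of the robot, y to its left, z up, the work surface at z = 0. Lengths are in m, angles in rad, forces in N, time in s.
With the tool pointing down it reaches from about 0.35 to 0.9 m from the base axis. Payload 19.9 kg.
Tool frame: the origin (TCP) lies at the very end of the fingers, on their centre line; the grasp point (between the pads) lies 19 mm behind it (bot.tcp_to_grasp is the z of the grasp point in the tool frame, in m); z points along the fingers, y is the line along which they close (so a half turn about z gives the same grasp; the last joint's range is limited). The gripper opens to 94 mm and grips with 3 to 60 N. Pads are 16 mm wide; open, the fingers measure 119 mm over their backs; the gripper's body (75 mm by 177 mm) begins 78 mm behind the grasp point.
Start: joints at [-1.381, 0.417, -0.01, 1.614, 0.005, 1.111, -0.053], TCP at [0.144, 0.608, 0.205] pointing down, gripper open.
Joint ranges: [-2.81, 2.81], [-0.39, 2.02], [-1.27, 1.25], [0.06, 2.57], [-1.19, 4.33], [0.19, 2], [-2.82, 2.82]. Speed limits (rad/s): [1.89, 1.89, 2.39, 2.39, 3.01, 3.01, 3.01].

## Interface

Orientations are given as a rotation vector (axis times angle).
In Python, from plant import bot gives the robot as it stands.
- The arm moves only by the tool jog_arm, never from a script. Its argument "rows" is a list of rows, each an object of numbers: "gripper": the opening, from 0 (shut) to 1 (fully open); "dx", "dy", "dz": the shift along the world's x, y, z in mm; "twist": the turn about the world's z in degrees. A call has 1 to 20 rows; each row shifts and turns the commanded pose from where the row before left it; what a row does not reach is not made up. A row lasts 1/12 s, in which the tool goes at most 41.7 mm and 7.16 degrees, less where a joint would pass 70% of its speed; a pose out of reach is approached as far as the arm can. A call with a gripper value outside its range is refused whole. The fingers move at their own pace and stop on an object; "newtons" is the grip in N (left out, the last holds). Time passes only in rows, so rows that do not move let the fingers close. It gives the time, the measured TCP pose, the force, the opening and the grip force at its end, in the units of the state.
- bot.get_obs(): the state, without advancing time (a new reading comes with each control period).
- bot.capture(name): name is "scene" or "top"; returns the picture (420x560x3 uint8, red, green, blue); there is no depth.
- bot.camera_info(name): a dict with "mtx" (3x3 intrinsics, pixels), "origin" and "orientation" of the camera in the world. Camera axes: x right, y down, z forward; pixel columns grow to the right and rows downward; lengths in m; the calibration is good to about 2 mm. A picture is of the moment at which its call begins. camera_info takes no time and is no camera call.
- bot.finish_job(): hands the job in; it is judged then, once.
The state is a dict: "time_s": time; "joints": joint angles; "qvel": joint speeds; "joint_efforts": joint torques, N m; "position": TCP position; "tcp_rot": TCP orientation; "contact_force": force on the tool from outside, world axes, zero at the start; "ft_torque": the same for the moment, N m; "grip_width": finger opening in m; "gripper_force": force on a finger pad.
Only numpy, scipy, OpenCV 4.12 (cv2) and the standard library are available. Lean on these libraries where they do the work, as an engineer would, in place of code of your own. Each camera call takes 0.05 s, during which the arm holds its last target. There are 200 camera calls.

## Working session

There is one attempt and no reset: what is moved stays moved. The work goes in short steps, Python scripts to look and compute and a tool call to move; the robot and the scene stay as the last step left them, time stands still between calls to the robot, and variables do not carry over. Pictures are saved under pics/ and viewed, at most 10 in all, crops included, and the job is handed in when it is done.

Besides the shell and the picture viewer there is one more tool, called after "Emit:" as a command line: name --argument value ..., lists and objects as JSON in quotes. jog_arm: Moves the arm, as the interface text tells. Its arguments: {"type":"object","properties":{"rows":{"type":"array"},"newtons":{"type":"number"}},"required":["rows"]}

```bash
mkdir -p pics; cat > h.py <<'E'
import numpy as np, cv2
from scipy.spatial.transform import Rotation as R
from plant import bot
def cam(n):
    c=bot.camera_info(n); o=np.array(c["orientation"],float)
    M=o if o.shape==(3,3) else R.from_rotvec(o).as_matrix()
    return np.array(c["mtx"]),np.array(c["origin"]),M
def ray(n,uv,z):
    K,o,M=cam(n); d=M@np.linalg.inv(K)@np.array([uv[0],uv[1],1.]); return o+d*(z-o[2])/d[2]
def proj(n,p):
    K,o,M=cam(n); q=K@(M.T@(np.array(p)-o)); return q[:2]/q[2]
def snap(n,f):
    im=bot.capture(n)[:,:,::-1].copy(); cv2.imwrite("pics/"+f+".png",im); return im
E
python3 - <<'E'
from h import *
for n in("scene","top"):
    print(bot.camera_info(n)); snap(n,n+"0")
print(bot.get_obs(), bot.tcp_to_grasp)
E
```

```text
{'mtx': array([[514.81897149,   0.        , 283.08151687],
       [  0.        , 514.81897149, 214.69813595],
       [  0.        ,   0.        ,   1.        ]]), 'origin': array([ 0.00637823, -0.8038683 ,  1.25720941]), 'orientation': array([-2.35092644,  0.76674781, -0.24959577])}
{'mtx': array([[477.77124157,   0.        , 271.9406887 ],
       [  0.        , 477.77124157, 217.96845986],
       [  0.        ,   0.        ,   1.        ]]), 'origin': array([-0.07963407, -0.29925942,  1.462986  ]), 'orientation': array([-2.29889644,  1.4811966 , -0.36164973])}
{'time_s': 0.1, 'joints': array([-1.38050893,  0.41791276, -0.01031728,  1.61411739,  0.00467805,
        1.11068816, -0.05300123]), 'qvel': array([ 0.00145664, -0.00048543, -0.00164065, -0.00167212,  0.00019223,
       -0.00116729,  0.00049947]), 'joint_efforts': array([ 1.66312544e-03, -8.52575111e+01,  6.40121810e-01, -4.26699972e+01,
       -4.88836295e-02,  1.63550995e-02,  3.77755768e-06]), 'position': array([0.14349122, 0.60795476, 0.20488728]), 'tcp_rot': array([-3.63252770e-01, -3.12045293e+00,  1.72707130e-03]), 'contact_force': array([-0.02472128,  0.13486509,  0.00754271]), 'ft_torque': array([ 0.03251411,  0.00982948, -0.02344007]), 'gripper_force': 0.0, 'grip_width': 0.09405312726825774} -0.0188
```

View pics/scene0.png

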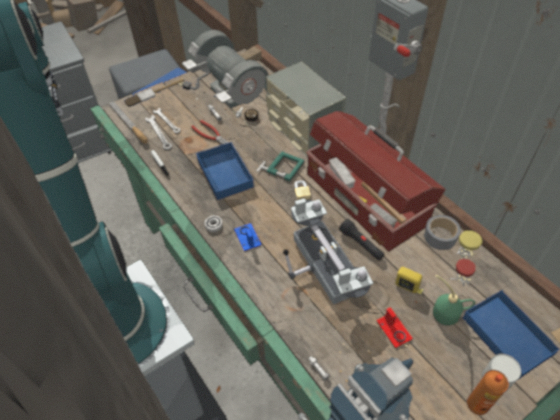

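View pics/top0.png

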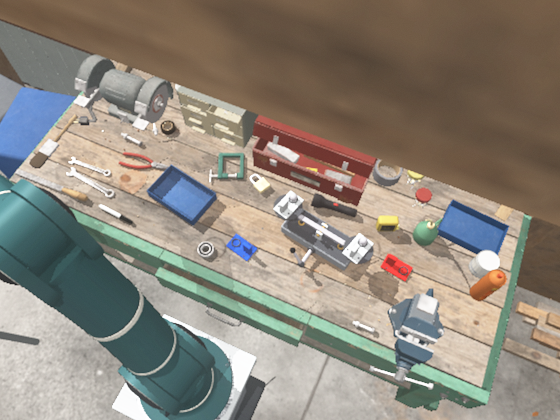

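The scene view shows the balance at about (330,262), its lever knob near (287,253), the carriers at (308,210) and (352,280), and the left tray at (224,170). In the top view these are at (325,238), (293,250), (288,205), (356,247) and (182,193). The blue (241,246) and red (396,266) look-alikes and the far right tray (473,228) are not meant. One enlarged crop should confirm this.

```bash
python3 - <<'E'
from h import *
a=cv2.imread("pics/scene0.png")[185:310,275:375]; b=cv2.imread("pics/top0.png")[180:280,270:380]
a=cv2.resize(a,None,fx=4,fy=4,interpolation=cv2.INTER_CUBIC); b=cv2.resize(b,None,fx=3.6,fy=3.6,interpolation=cv2.INTER_CUBIC)
c=np.zeros((500,400+b.shape[1],3),np.uint8); c[:,:400]=a; c[:b.shape[0],400:]=b
cv2.imwrite("pics/c1.png",c); print(c.shape)
# trays: blue mask
im=cv2.imread("pics/top0.png"); h=cv2.cvtColor(im,cv2.COLOR_BGR2HSV)
m=cv2.inRange(h,(100,90,20),(125,255,200)); m[:, :140]=0
for k in cv2.findContours(m,0,2)[0]:
    if cv2.contourArea(k)>300:
        r=cv2.minAreaRect(k); print(r,[ray("top",p,.04).round(3)[:2] for p in cv2.boxPoints(r)],ray("top",r[0],.03))
E
```

```text
(500, 796, 3)
((472.3755798339844, 230.15159606933594), (64.92642974853516, 38.19481658935547), 25.34617805480957) [array([ 0.745, -0.53 ]), array([ 0.895, -0.546]), array([ 0.873, -0.751]), array([ 0.728, -0.729])] [ 0.81514988 -0.64272286  0.03      ]
((181.74569702148438, 193.63681030273438), (59.97746658325195, 38.80751419067383), 34.07719421386719) [array([0.483, 0.41 ]), array([0.628, 0.408]), array([0.579, 0.186]), array([0.442, 0.196])] [0.5356876  0.30245059 0.03      ]
```

View pics/c1.png

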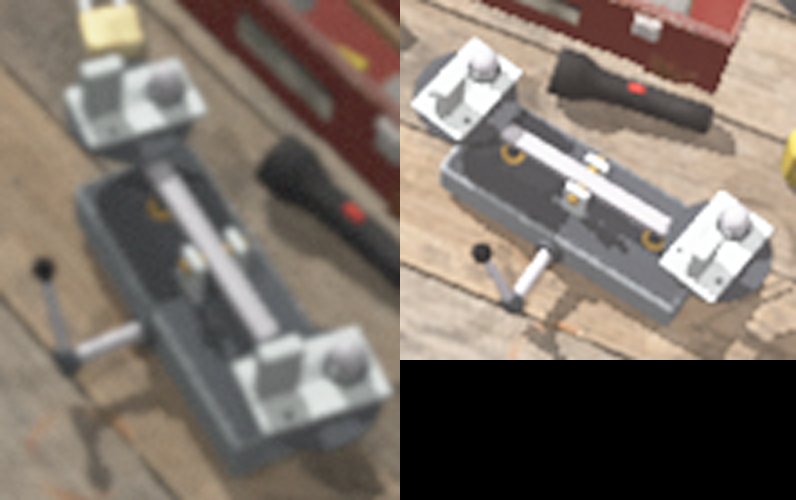

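The crop confirms the grey housing with two grey/white carriers on its pans. Each has an upright fin towards the robot side and a ball towards the back. The knob is at crop (43,268) in the scene view and (481,252) in the top view.

```bash
python3 - <<'E'
from h import *
T=lambda x,y:(270+(x-400)/3.6,180+y/3.6); S=lambda x,y:(275+x/4,185+y/4)
def tri(s,t):
    A=[];b=[]
    for n,uv in(("scene",s),("top",t)):
        K,o,M=cam(n); d=M@np.linalg.inv(K)@np.array([*uv,1]); d/=np.linalg.norm(d); P=np.eye(3)-np.outer(d,d); A.append(P);b.append(P@o)
    return np.linalg.lstsq(np.vstack(A),np.hstack(b),rcond=None)[0].round(4)
for nm,s,t,z in [("ballL",(167,88),(484,66),.1225),("ballR",(347,362),(734,222),.1225),("knob",(43,268),(481,252),.0958),("pivot",(67,360),(513,300),.03)]:
    print(nm,tri(S(*s),T(*t)),ray("scene",S(*s),z).round(4),ray("top",T(*t),z).round(4))
for nm,f,n,cs in [("L",T,"top",[(475,37),(521,72),(462,138),(411,103)]),("R",T,"top",[(717,192),(773,238),(712,301),(661,262)]),("R",S,"scene",[(232,368),(372,328),(390,395),(250,432)]),("L",S,"scene",[(66,97),(190,62),(206,105),(85,148)])]:
    p=np.array([ray(n,f(*c),.110)[:2] for c in cs]); print(nm,n,p.round(3).tolist(),p.mean(0).round(4),np.linalg.norm(p-np.roll(p,-1,0),axis=1).round(3))
# tray scene
im=cv2.imread("pics/scene0.png"); h=cv2.cvtColor(im,cv2.COLOR_BGR2HSV); m=cv2.inRange(h,(100,90,20),(125,255,200)); 
for k in cv2.findContours(m,0,2)[0]:
    r=cv2.minAreaRect(k)
    if cv2.contourArea(k)>800: print(r[0],ray("scene",r[0],.03))
E
```

```text
ballL [ 0.6328 -0.0677  0.1133] [ 0.6263 -0.074   0.1225] [ 0.6294 -0.0693  0.1225]
ballR [ 0.5808 -0.3228  0.1158] [ 0.5765 -0.3257  0.1225] [ 0.5785 -0.3227  0.1225]
knob [ 0.4726 -0.1344  0.098 ] [ 0.4726 -0.1333  0.0958] [ 0.4744 -0.1341  0.0958]
pivot [ 0.4669 -0.1707  0.0338] [ 0.4663 -0.1691  0.03  ] [ 0.4704 -0.1703  0.03  ]
L top [[0.66, -0.048], [0.644, -0.1], [0.561, -0.078], [0.574, -0.023]] [ 0.6101 -0.0621] [0.054 0.086 0.057 0.089]
R top [[0.605, -0.3], [0.584, -0.358], [0.508, -0.33], [0.524, -0.279]] [ 0.5554 -0.3168] [0.062 0.081 0.054 0.084]
R scene [[0.519, -0.279], [0.614, -0.31], [0.588, -0.356], [0.498, -0.324]] [ 0.5549 -0.3173] [0.099 0.052 0.096 0.049]
L scene [[0.569, -0.029], [0.662, -0.056], [0.646, -0.095], [0.552, -0.075]] [ 0.6072 -0.0639] [0.097 0.042 0.096 0.049]
(509.4591979980469, 332.99114990234375) [ 0.81237214 -0.64269323  0.03      ]
(224.80001831054688, 169.6000213623047) [0.53214893 0.29567706 0.03      ]
```

Emit:
jog_arm --rows '[{"dx": 20, "dy": -22, "dz": 3, "gripper": 0.4}, {"dx": 20, "dy": -22, "dz": 3, "gripper": 0.4}, {"dx": 20, "dy": -22, "dz": 3, "gripper": 0.4}, {"dx": 20, "dy": -22, "dz": 3, "gripper": 0.4}, {"dx": 20, "dy": -22, "dz": 3, "gripper": 0.4}, {"dx": 20, "dy": -22, "dz": 3, "gripper": 0.4}, {"dx": 20, "dy": -22, "dz": 3, "gripper": 0.4}, {"dx": 20, "dy": -22, "gripper": 0.4}, {"dx": 20, "dy": -22, "gripper": 0.4}, {"dx": 20, "dy": -22, "gripper": 0.4}, {"dx": 20, "dy": -22, "gripper": 0.4}, {"dx": 20, "dy": -22, "gripper": 0.4}, {"dx": 20, "dy": -22, "gripper": 0.4}, {"dx": 16, "dy": -22, "gripper": 0.4}, {"dy": -20}, {"dy": -20}, {"dy": -20}, {"dy": -20}, {"dy": -20}, {"twist": 1}]'

```text
$.rows[0]: bad value
```

Emit:
jog_arm --rows '[{"dx": 20, "dy": -22, "dz": 3, "twist": 0, "gripper": 0.4}]'

```text
time_s: 0.18
position: [0.1594, 0.5882, 0.2072]
tcp_rot: [-0.354, -3.119, 0.001]
contact_force: [0.2, 0.4, 0.3]
grip_width: 0.0904
gripper_force: 0.0
```

All keys are required in every row.

Emit:
jog_arm --rows '[{"dx": 20, "dy": -22, "dz": 3, "twist": 0, "gripper": 0.4}, {"dx": 20, "dy": -22, "dz": 3, "twist": 0, "gripper": 0.4}, {"dx": 20, "dy": -22, "dz": 3, "twist": 0, "gripper": 0.4}, {"dx": 20, "dy": -22, "dz": 3, "twist": 0, "gripper": 0.4}, {"dx": 20, "dy": -22, "dz": 3, "twist": 0, "gripper": 0.4}, {"dx": 20, "dy": -22, "dz": 3, "twist": 0, "gripper": 0.4}, {"dx": 20, "dy": -22, "dz": 0, "twist": 0, "gripper": 0.4}, {"dx": 20, "dy": -22, "dz": 0, "twist": 0, "gripper": 0.4}, {"dx": 20, "dy": -22, "dz": 0, "twist": 0, "gripper": 0.4}, {"dx": 20, "dy": -22, "dz": 0, "twist": 0, "gripper": 0.4}, {"dx": 20, "dy": -22, "dz": 0, "twist": 0, "gripper": 0.4}, {"dx": 20, "dy": -22, "dz": 0, "twist": 0, "gripper": 0.4}, {"dx": 20, "dy": -22, "dz": 0, "twist": 0, "gripper": 0.4}, {"dx": 10, "dy": -25, "dz": 0, "twist": 0, "gripper": 0.4}, {"dx": 10, "dy": -25, "dz": 0, "twist": 0, "gripper": 0.4}, {"dx": 10, "dy": -25, "dz": 0, "twist": 0, "gripper": 0.4}, {"dx": 10, "dy": -25, "dz": 0, "twist": 0, "gripper": 0.4}, {"dx": 5, "dy": -30, "dz": 0, "twist": 0, "gripper": 0.4}, {"dx": 5, "dy": -30, "dz": 0, "twist": 0, "gripper": 0.4}, {"dx": 0, "dy": -30, "dz": 0, "twist": 0, "gripper": 0.4}]'

```text
time_s: 1.85
position: [0.4739, 0.1087, 0.2262]
tcp_rot: [-0.364, -3.12, 0.001]
contact_force: [0.0, -0.5, 0.6]
grip_width: 0.0376
gripper_force: 0.0
```

Emit:
jog_arm --rows '[{"dx": 0, "dy": -30, "dz": 0, "twist": 0, "gripper": 0.42}, {"dx": 0, "dy": -30, "dz": 0, "twist": 0, "gripper": 0.42}, {"dx": 0, "dy": -30, "dz": 0, "twist": 0, "gripper": 0.42}, {"dx": 0, "dy": -30, "dz": 0, "twist": 0, "gripper": 0.42}, {"dx": 0, "dy": -30, "dz": 0, "twist": 0, "gripper": 0.42}, {"dx": 0, "dy": -30, "dz": 0, "twist": 0, "gripper": 0.42}, {"dx": 0, "dy": -30, "dz": 0, "twist": 0, "gripper": 0.42}, {"dx": 0, "dy": -26, "dz": 0, "twist": 0, "gripper": 0.42}, {"dx": 0, "dy": 0, "dz": -20, "twist": 0, "gripper": 0.42}, {"dx": 0, "dy": 0, "dz": -20, "twist": 0, "gripper": 0.42}, {"dx": 0, "dy": 0, "dz": -20, "twist": 0, "gripper": 0.42}, {"dx": 0, "dy": 0, "dz": -10, "twist": 0, "gripper": 0.42}, {"dx": 0, "dy": 0, "dz": 0, "twist": 0, "gripper": 0.42}]'

```text
time_s: 2.93
position: [0.4724, -0.1255, 0.1547]
tcp_rot: [-0.363, -3.117, 0.001]
contact_force: [-0.3, -0.2, 0.1]
grip_width: 0.0397
gripper_force: 0.0
```

```bash
python3 - <<'E'
from h import *
o=bot.get_obs(); print(o["position"])
for n in("scene","top"):
    snap(n,n+"1"); print(n,proj(n,o["position"]),proj(n,(.475,-.132,.0958)))
a=cv2.imread("pics/scene1.png")[185:310,260:360]; b=cv2.imread("pics/top1.png")[190:290,260:360]
c=np.zeros((500,800,3),np.uint8); c[:,:400]=cv2.resize(a,None,fx=4,fy=4); c[:400,400:]=cv2.resize(b,None,fx=4,fy=4); cv2.imwrite("pics/c2.png",c)
E
```

```text
[ 0.47244096 -0.12552387  0.15467224]
scene [283.67891851 237.38861966] [286.17312297 251.25748829]
top [290.56014641 241.82227852] [291.95524925 249.57655609]
```

View pics/c2.png

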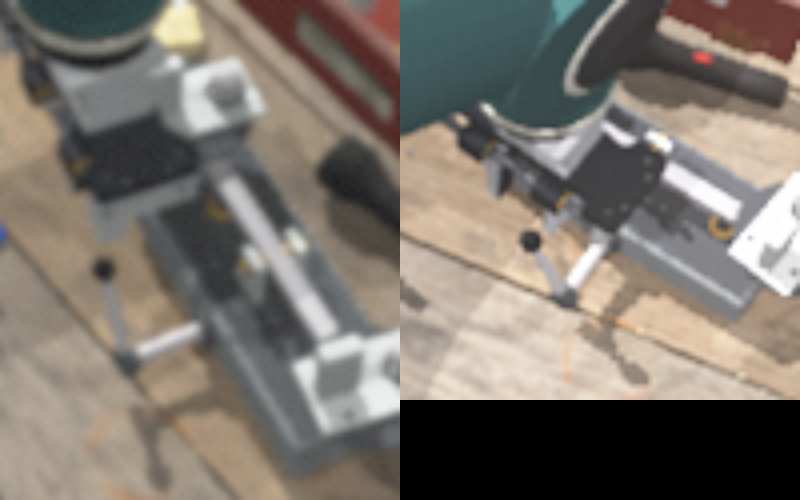

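The knob is at scene (285.8,252), as predicted, and the fingers stand above it with a 40 mm gap. I'll descend around it and swing it.

Emit:
jog_arm --rows '[{"dx": 2, "dy": -6, "dz": -15, "twist": 0, "gripper": 0.42}, {"dx": 0, "dy": 0, "dz": -15, "twist": 0, "gripper": 0.42}, {"dx": 0, "dy": 0, "dz": -15, "twist": 0, "gripper": 0.42}, {"dx": 0, "dy": 0, "dz": -15, "twist": 0, "gripper": 0.42}, {"dx": 0, "dy": 0, "dz": -4, "twist": 0, "gripper": 0.42}, {"dx": 0, "dy": 0, "dz": 0, "twist": 0, "gripper": 0.42}, {"dx": -2, "dy": -10, "dz": 0, "twist": 0, "gripper": 0.42}, {"dx": -2, "dy": -10, "dz": 0, "twist": 0, "gripper": 0.42}, {"dx": -2, "dy": -10, "dz": 0, "twist": 0, "gripper": 0.42}, {"dx": -2, "dy": -10, "dz": 0, "twist": 0, "gripper": 0.42}, {"dx": -2, "dy": -10, "dz": 0, "twist": 0, "gripper": 0.42}, {"dx": -2, "dy": -10, "dz": 0, "twist": 0, "gripper": 0.42}, {"dx": -2, "dy": -10, "dz": 0, "twist": 0, "gripper": 0.42}, {"dx": 0, "dy": 0, "dz": 0, "twist": 0, "gripper": 0.42}]'

```text
time_s: 4.2
position: [0.4607, -0.2042, 0.0924]
tcp_rot: [-0.367, -3.12, 0.001]
contact_force: [0.1, -0.1, 0.8]
grip_width: 0.0395
gripper_force: 0.0
```

Emit:
jog_arm --rows '[{"dx": -1, "dy": -4, "dz": 0, "twist": 0, "gripper": 0.42}, {"dx": -1, "dy": -4, "dz": 0, "twist": 0, "gripper": 0.42}, {"dx": 0, "dy": -2, "dz": 0, "twist": 0, "gripper": 0.42}, {"dx": 0, "dy": 0, "dz": 0, "twist": 0, "gripper": 0.42}]'

```text
time_s: 4.53
position: [0.4595, -0.212, 0.0924]
tcp_rot: [-0.363, -3.12, 0.0]
contact_force: [0.7, -0.2, 0.5]
grip_width: 0.0396
gripper_force: 0.1
```

Emit:
jog_arm --rows '[{"dx": 0, "dy": -2, "dz": 0, "twist": 0, "gripper": 0.42}, {"dx": 0, "dy": -2, "dz": 0, "twist": 0, "gripper": 0.42}, {"dx": 0, "dy": 0, "dz": 0, "twist": 0, "gripper": 0.42}]'

```text
time_s: 4.78
position: [0.4597, -0.2147, 0.0923]
tcp_rot: [-0.362, -3.12, -0.002]
contact_force: [1.0, 7.2, 0.7]
grip_width: 0.0394
gripper_force: 3.6
```

```bash
python3 - <<'E'
from h import *
o=bot.get_obs(); print(o["position"],o["contact_force"])
for n in("scene","top"):
    snap(n,n+"2"); print(n,proj(n,(.460,-.2035,.0958)))
a=cv2.imread("pics/scene2.png")[185:310,260:385]; b=cv2.imread("pics/top2.png")[180:280,270:370]
c=np.zeros((500,800,3),np.uint8); c[:,:400]=cv2.resize(a,None,fx=4,fy=4)[:,:400] if 0 else cv2.resize(a,(400,400),interpolation=2).repeat(1,0)[:400,:400] if 0 else cv2.resize(a[:, :100],None,fx=4,fy=4); c[:400,400:]=cv2.resize(b,None,fx=4,fy=4); cv2.imwrite("pics/c3.png",c)
E
```

```text
[ 0.45966429 -0.21472142  0.09226453] [1.02231106 7.18470961 0.69895179]
scene [297.35469118 271.6297277 ]
top [311.50014406 262.6606845 ]
```

View pics/c3.png

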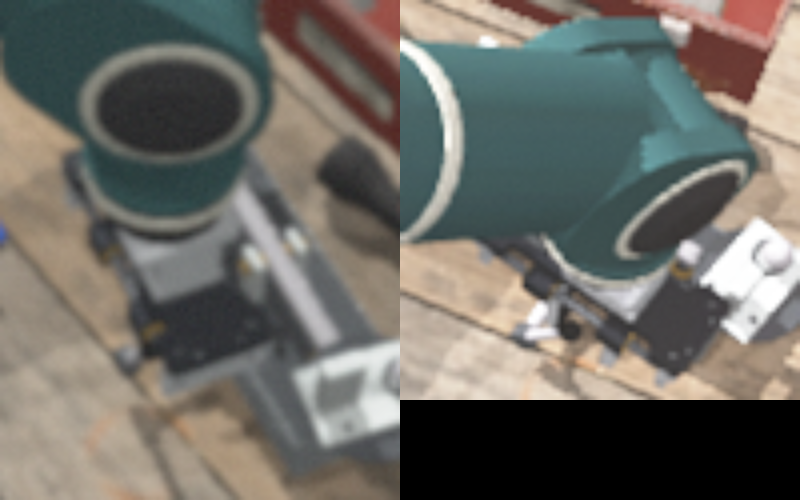

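The contact force rose to 7 N with the knob at about (312,262) in the top view, where the freed stop is predicted, so the lever is fully over. Next I ease off and wait for the beam to settle.

Emit:
jog_arm --rows '[{"dx": 0, "dy": 2, "dz": 0, "twist": 0, "gripper": 0.42}, {"dx": 0, "dy": 0, "dz": 0, "twist": 0, "gripper": 0.42}, {"dx": 0, "dy": 0, "dz": 0, "twist": 0, "gripper": 0.42}, {"dx": 0, "dy": 0, "dz": 0, "twist": 0, "gripper": 0.42}, {"dx": 0, "dy": 0, "dz": 0, "twist": 0, "gripper": 0.42}, {"dx": 0, "dy": 0, "dz": 0, "twist": 0, "gripper": 0.42}, {"dx": 0, "dy": 0, "dz": 0, "twist": 0, "gripper": 0.42}, {"dx": 0, "dy": 0, "dz": 0, "twist": 0, "gripper": 0.42}, {"dx": 0, "dy": 0, "dz": 0, "twist": 0, "gripper": 0.42}, {"dx": 0, "dy": 0, "dz": 0, "twist": 0, "gripper": 0.42}, {"dx": 0, "dy": 0, "dz": 0, "twist": 0, "gripper": 0.42}, {"dx": 0, "dy": 0, "dz": 0, "twist": 0, "gripper": 0.42}, {"dx": 0, "dy": 0, "dz": 0, "twist": 0, "gripper": 0.42}, {"dx": 0, "dy": 0, "dz": 0, "twist": 0, "gripper": 0.42}, {"dx": 0, "dy": 0, "dz": 0, "twist": 0, "gripper": 0.42}, {"dx": 0, "dy": 0, "dz": 0, "twist": 0, "gripper": 0.42}, {"dx": 0, "dy": 0, "dz": 0, "twist": 0, "gripper": 0.42}, {"dx": 0, "dy": 0, "dz": 0, "twist": 0, "gripper": 0.42}, {"dx": 0, "dy": 0, "dz": 0, "twist": 0, "gripper": 0.42}, {"dx": 0, "dy": 0, "dz": 0, "twist": 0, "gripper": 0.42}]'

```text
time_s: 6.55
position: [0.4596, -0.2137, 0.0924]
tcp_rot: [0.363, 3.12, -0.0]
contact_force: [0.6, 0.2, -0.1]
grip_width: 0.0395
gripper_force: 0.0
```

Emit:
jog_arm --rows '[{"dx": 0, "dy": 0, "dz": 0, "twist": 0, "gripper": 0.42}, {"dx": 0, "dy": 0, "dz": 0, "twist": 0, "gripper": 0.42}, {"dx": 0, "dy": 0, "dz": 0, "twist": 0, "gripper": 0.42}, {"dx": 0, "dy": 0, "dz": 0, "twist": 0, "gripper": 0.42}, {"dx": 0, "dy": 0, "dz": 0, "twist": 0, "gripper": 0.42}, {"dx": 0, "dy": 0, "dz": 0, "twist": 0, "gripper": 0.42}, {"dx": 0, "dy": 0, "dz": 0, "twist": 0, "gripper": 0.42}, {"dx": 0, "dy": 0, "dz": 0, "twist": 0, "gripper": 0.42}, {"dx": 0, "dy": 0, "dz": 0, "twist": 0, "gripper": 0.42}, {"dx": 0, "dy": 0, "dz": 0, "twist": 0, "gripper": 0.42}, {"dx": 0, "dy": 0, "dz": 0, "twist": 0, "gripper": 0.42}, {"dx": 0, "dy": 0, "dz": 0, "twist": 0, "gripper": 0.42}, {"dx": 0, "dy": 0, "dz": 0, "twist": 0, "gripper": 0.42}, {"dx": 0, "dy": 0, "dz": 0, "twist": 0, "gripper": 0.42}]'

```text
time_s: 7.72
position: [0.4596, -0.2137, 0.0924]
tcp_rot: [-0.363, -3.12, 0.0]
contact_force: [0.4, 0.8, 0.6]
grip_width: 0.0394
gripper_force: 0.0
```

```bash
cat >> h.py <<'E'
def shift(n,old,new,p,w=26,h=18):
    u,v=proj(n,p).round().astype(int); a=cv2.imread(f"pics/{old}.png"); b=cv2.imread(f"pics/{new}.png")
    t=a[v-h:v+h,u-w:u+w]; s=b[v-h-9:v+h+9,u-w-9:u+w+9]
    r=cv2.matchTemplate(s,t,cv2.TM_CCOEFF_NORMED); _,m,_,l=cv2.minMaxLoc(r); return (l[0]-9,l[1]-9,round(m,3))
E
python3 - <<'E'
from h import *
o=bot.get_obs(); print(o["time_s"],o["position"],o["contact_force"])
P=(.555,-.317,.115)
for n in("scene","top"):
    snap(n,n+"3"); print(n,shift(n,n+"0",n+"2",P),shift(n,n+"0",n+"3",P),"12mm down predicts",proj(n,np.array(P)-[0,0,.012])-proj(n,P))
E
```

```text
7.7167 [ 0.45955053 -0.21373043  0.09240511] [0.3708269  0.78487681 0.56900836]
scene (0, 3, 0.921) (0, 3, 0.922) 12mm down predicts [-0.40030167  2.46347847]
top (0, 1, 0.611) (0, 1, 0.621) 12mm down predicts [-0.66534398  1.51774894]
```

The right carrier moved 3 px down in the scene view, where 12 mm of sinking predicts 2.5 px. So the right side is heavier. I'll swing the lever back and check that the shift reverses.

Emit:
jog_arm --rows '[{"dx": 2, "dy": 10, "dz": 0, "twist": 0, "gripper": 0.42}, {"dx": 2, "dy": 10, "dz": 0, "twist": 0, "gripper": 0.42}, {"dx": 2, "dy": 9, "dz": 0, "twist": 0, "gripper": 0.42}, {"dx": 2, "dy": 9, "dz": 0, "twist": 0, "gripper": 0.42}, {"dx": 2, "dy": 9, "dz": 0, "twist": 0, "gripper": 0.42}, {"dx": 2, "dy": 8, "dz": 0, "twist": 0, "gripper": 0.42}, {"dx": 2, "dy": 8, "dz": 0, "twist": 0, "gripper": 0.42}, {"dx": 1, "dy": 7, "dz": 0, "twist": 0, "gripper": 0.42}, {"dx": 1, "dy": 7, "dz": 0, "twist": 0, "gripper": 0.42}, {"dx": 1, "dy": 6, "dz": 0, "twist": 0, "gripper": 0.42}, {"dx": 0, "dy": 3, "dz": 0, "twist": 0, "gripper": 0.42}, {"dx": 0, "dy": 2, "dz": 0, "twist": 0, "gripper": 0.42}, {"dx": 0, "dy": 0, "dz": 0, "twist": 0, "gripper": 0.42}]'

```text
time_s: 8.9
position: [0.4765, -0.1253, 0.0924]
tcp_rot: [-0.363, -3.12, -0.0]
contact_force: [-0.2, -0.9, 0.6]
grip_width: 0.0395
gripper_force: 0.0
```

Emit:
jog_arm --rows '[{"dx": 0, "dy": 2, "dz": 0, "twist": 0, "gripper": 0.42}, {"dx": 0, "dy": 2, "dz": 0, "twist": 0, "gripper": 0.42}, {"dx": 0, "dy": 1, "dz": 0, "twist": 0, "gripper": 0.42}, {"dx": 0, "dy": 0, "dz": 0, "twist": 0, "gripper": 0.42}]'

```text
time_s: 9.23
position: [0.4765, -0.1214, 0.0924]
tcp_rot: [0.364, 3.12, -0.001]
contact_force: [-1.1, -5.0, -3.0]
grip_width: 0.0397
gripper_force: 3.2
```

Emit:
jog_arm --rows '[{"dx": 0, "dy": 2, "dz": 0, "twist": 0, "gripper": 0.42}, {"dx": 0, "dy": 1, "dz": 0, "twist": 0, "gripper": 0.42}, {"dx": 0, "dy": 0, "dz": 0, "twist": 0, "gripper": 0.42}]'

```text
time_s: 9.48
position: [0.4764, -0.1206, 0.0924]
tcp_rot: [0.367, 3.119, -0.006]
contact_force: [0.4, -22.0, -9.3]
grip_width: 0.0397
gripper_force: 10.0
```

The lever is firmly at its arrested stop. I'll centre on the knob, rise and look.

Emit:
jog_arm --rows '[{"dx": -1, "dy": -7, "dz": 0, "twist": 0, "gripper": 0.42}, {"dx": -1, "dy": -6, "dz": 0, "twist": 0, "gripper": 0.42}, {"dx": 0, "dy": 0, "dz": 0, "twist": 0, "gripper": 0.42}, {"dx": 0, "dy": 0, "dz": 15, "twist": 0, "gripper": 0.42}, {"dx": 0, "dy": 0, "dz": 20, "twist": 0, "gripper": 0.42}, {"dx": 0, "dy": 0, "dz": 25, "twist": 0, "gripper": 0.42}, {"dx": 0, "dy": 0, "dz": 25, "twist": 0, "gripper": 0.42}, {"dx": 0, "dy": 0, "dz": 25, "twist": 0, "gripper": 0.42}, {"dx": -20, "dy": 10, "dz": 10, "twist": 0, "gripper": 0.42}, {"dx": -20, "dy": 20, "dz": 5, "twist": 0, "gripper": 0.42}, {"dx": -20, "dy": 30, "dz": 0, "twist": 0, "gripper": 0.42}, {"dx": -20, "dy": 30, "dz": 0, "twist": 0, "gripper": 0.42}, {"dx": 0, "dy": 30, "dz": 0, "twist": 0, "gripper": 0.42}, {"dx": 0, "dy": 30, "dz": 0, "twist": 0, "gripper": 0.42}, {"dx": 0, "dy": 30, "dz": 0, "twist": 0, "gripper": 0.42}, {"dx": 0, "dy": 20, "dz": 0, "twist": 0, "gripper": 0.42}, {"dx": 0, "dy": 0, "dz": 0, "twist": 0, "gripper": 0.42}]'

```text
time_s: 10.9
position: [0.3942, 0.0731, 0.2176]
tcp_rot: [0.356, 3.121, 0.001]
contact_force: [0.7, 0.5, -0.5]
grip_width: 0.0394
gripper_force: 0.0
```

```bash
python3 - <<'E'
from h import *
o=bot.get_obs(); print(o["time_s"],o["position"],o["contact_force"])
for n in("scene","top"):
    snap(n,n+"4")
    for P in((.555,-.317,.115),(.609,-.063,.115)): print(n,shift(n,n+"0",n+"4",P,22,16))
a=cv2.imread("pics/scene4.png")[185:310,275:375]; b=cv2.imread("pics/top4.png")[200:300,300:400]
c=np.zeros((500,800,3),np.uint8); c[:,:400]=cv2.resize(a,None,fx=4,fy=4,interpolation=2); c[:400,400:]=cv2.resize(b,None,fx=4,fy=4,interpolation=2); cv2.imwrite("pics/c4.png",c)
E
```

```text
10.9 [0.39423076 0.0730771  0.2175608 ] [ 0.72062427  0.51946662 -0.47339188]
scene (0, 0, 0.995)
scene (0, 0, 0.974)
top (0, 0, 0.992)
top (0, 0, 0.966)
```

View pics/c4.png

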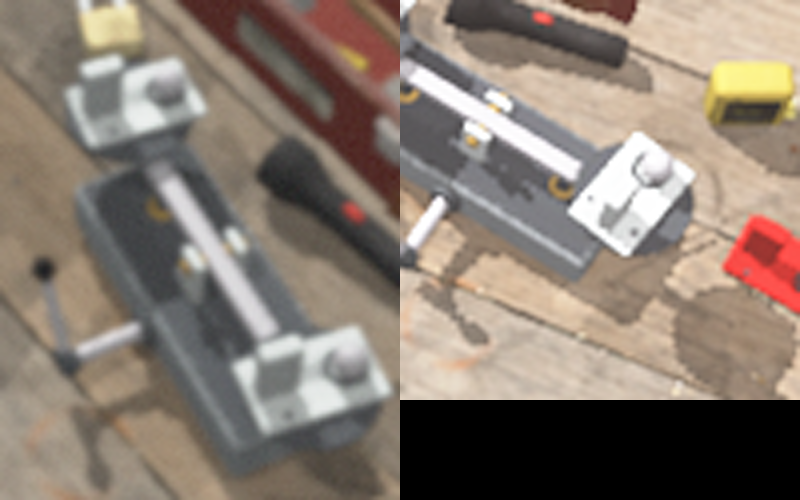

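The beam is level again and the lever is back at scene (286,252). Both carriers are unmoved (zero shift). The right carrier, at (353,280) in the scene view, is the heavy one, with its fin top near (344.5,271).

```bash
python3 - <<'E'
from h import *
S=lambda x,y:(275+x/4,185+y/4)
T=lambda x,y:(300+(x-400)/4,200+y/4)
for p in((258,350),(298,339),(278,343)): print(ray("scene",S(*p),.160).round(4))
for p in((.530,-.309,.16),(.530,-.309,.11)):
    u=proj("scene",p);t=proj("top",p); print(((u-[275,185])*4).round(),((t-[300,200])*4+[400,0]).round())
cs=[(638,133),(694,178),(630,257),(568,208)]
q=np.array([ray("top",T(*c),.110)[:2] for c in cs]); print(q.round(3),q.mean(0))
E
```

```text
[ 0.5186 -0.3017  0.16  ]
[ 0.5442 -0.3103  0.16  ]
[ 0.5321 -0.3051  0.16  ]
[279. 349.] [621. 194.]
[274. 391.] [610. 219.]
[[ 0.608 -0.304]
 [ 0.589 -0.356]
 [ 0.507 -0.333]
 [ 0.525 -0.276]] [ 0.55744425 -0.31746277]
```

Emit:
jog_arm --rows '[{"dx": 10, "dy": -28, "dz": 0, "twist": -1, "gripper": 0.5}, {"dx": 10, "dy": -28, "dz": 0, "twist": -1, "gripper": 0.5}, {"dx": 10, "dy": -28, "dz": 0, "twist": -1, "gripper": 0.5}, {"dx": 10, "dy": -28, "dz": 0, "twist": -1, "gripper": 0.5}, {"dx": 10, "dy": -28, "dz": 0, "twist": -1, "gripper": 0.5}, {"dx": 10, "dy": -28, "dz": 0, "twist": 0, "gripper": 0.5}, {"dx": 10, "dy": -28, "dz": 0, "twist": 0, "gripper": 0.5}, {"dx": 10, "dy": -28, "dz": 0, "twist": 0, "gripper": 0.5}, {"dx": 10, "dy": -28, "dz": 0, "twist": 0, "gripper": 0.5}, {"dx": 10, "dy": -28, "dz": 0, "twist": 0, "gripper": 0.5}, {"dx": 10, "dy": -28, "dz": 0, "twist": 0, "gripper": 0.5}, {"dx": 10, "dy": -28, "dz": 0, "twist": 0, "gripper": 0.5}, {"dx": 10, "dy": -28, "dz": 0, "twist": 0, "gripper": 0.5}, {"dx": 7, "dy": -17, "dz": 0, "twist": 0, "gripper": 0.5}, {"dx": 0, "dy": 0, "dz": 0, "twist": 0, "gripper": 0.5}, {"dx": 0, "dy": 0, "dz": -15, "twist": 0, "gripper": 0.5}, {"dx": 0, "dy": 0, "dz": -15, "twist": 0, "gripper": 0.5}, {"dx": 0, "dy": 0, "dz": -14, "twist": 0, "gripper": 0.5}, {"dx": 0, "dy": 0, "dz": 0, "twist": 0, "gripper": 0.5}, {"dx": 0, "dy": 0, "dz": 0, "twist": 0, "gripper": 0.5}]'

```text
time_s: 12.67
position: [0.5309, -0.3119, 0.1735]
tcp_rot: [-0.5, -3.101, -0.0]
contact_force: [-0.6, -1.3, 0.5]
grip_width: 0.0469
gripper_force: 0.0
```

```bash
python3 - <<'E'
from h import *
snap("scene","scene5");snap("top","top5")
a=cv2.imread("pics/scene5.png")[210:310,285:385]; b=cv2.imread("pics/top5.png")[200:300,300:400]
cv2.imwrite("pics/c5.png",np.hstack([cv2.resize(a,None,fx=4,fy=4,interpolation=2),cv2.resize(b,None,fx=4,fy=4,interpolation=2)]))
E
```

```text
(no output)
```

View pics/c5.png

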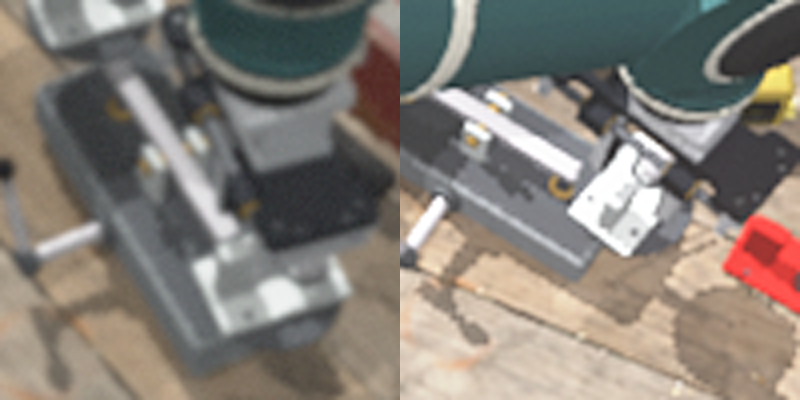

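The fingers stand on either side of the fin (top view crop near (620,190)) and the carrier is undisturbed. I'll shift 4 mm left, descend and close gently.

Emit:
jog_arm --newtons 6 --rows '[{"dx": 0, "dy": 4, "dz": -5, "twist": 0, "gripper": 0.5}, {"dx": 0, "dy": 0, "dz": -12, "twist": 0, "gripper": 0.5}, {"dx": 0, "dy": 0, "dz": -12, "twist": 0, "gripper": 0.5}, {"dx": 0, "dy": 0, "dz": -12, "twist": 0, "gripper": 0.5}, {"dx": 0, "dy": 0, "dz": -9, "twist": 0, "gripper": 0.5}, {"dx": 0, "dy": 0, "dz": 0, "twist": 0, "gripper": 0.5}, {"dx": 0, "dy": 0, "dz": 0, "twist": 0, "gripper": 0.4}, {"dx": 0, "dy": 0, "dz": 0, "twist": 0, "gripper": 0.36}, {"dx": 0, "dy": 0, "dz": 0, "twist": 0, "gripper": 0.32}, {"dx": 0, "dy": 0, "dz": 0, "twist": 0, "gripper": 0.28}, {"dx": 0, "dy": 0, "dz": 0, "twist": 0, "gripper": 0.25}, {"dx": 0, "dy": 0, "dz": 0, "twist": 0, "gripper": 0.22}, {"dx": 0, "dy": 0, "dz": 0, "twist": 0, "gripper": 0.19}, {"dx": 0, "dy": 0, "dz": 0, "twist": 0, "gripper": 0.16}, {"dx": 0, "dy": 0, "dz": 0, "twist": 0, "gripper": 0.13}, {"dx": 0, "dy": 0, "dz": 0, "twist": 0, "gripper": 0.1}, {"dx": 0, "dy": 0, "dz": 0, "twist": 0, "gripper": 0.05}, {"dx": 0, "dy": 0, "dz": 0, "twist": 0, "gripper": 0}, {"dx": 0, "dy": 0, "dz": 0, "twist": 0, "gripper": 0}]'

```text
time_s: 14.35
position: [0.5316, -0.3076, 0.1234]
tcp_rot: [0.499, 3.102, 0.0]
contact_force: [-1.1, 1.8, 1.4]
grip_width: 0.0146
gripper_force: 5.9
```

Emit:
jog_arm --newtons 55 --rows '[{"dx": 0, "dy": 0, "dz": 0, "twist": 0, "gripper": 0}, {"dx": 0, "dy": 0, "dz": 0, "twist": 0, "gripper": 0}, {"dx": 0, "dy": 0, "dz": 0, "twist": 0, "gripper": 0}, {"dx": 0, "dy": 0, "dz": 0, "twist": 0, "gripper": 0}, {"dx": 0, "dy": 0, "dz": 0, "twist": 0, "gripper": 0}]'

```text
time_s: 14.77
position: [0.5316, -0.3077, 0.1234]
tcp_rot: [0.499, 3.102, -0.0]
contact_force: [-0.1, 0.5, 1.8]
grip_width: 0.0134
gripper_force: 54.8
```

Gripped (14 mm wide, 55 N). I'll lift gently.

Emit:
jog_arm --rows '[{"dx": 0, "dy": 0, "dz": 1, "twist": 0, "gripper": 0}, {"dx": 0, "dy": 0, "dz": 3, "twist": 0, "gripper": 0}, {"dx": 0, "dy": 0, "dz": 5, "twist": 0, "gripper": 0}, {"dx": 0, "dy": 0, "dz": 7, "twist": 0, "gripper": 0}, {"dx": 0, "dy": 0, "dz": 9, "twist": 0, "gripper": 0}, {"dx": 0, "dy": 0, "dz": 10, "twist": 0, "gripper": 0}, {"dx": 0, "dy": 0, "dz": 10, "twist": 0, "gripper": 0}, {"dx": 0, "dy": 0, "dz": 10, "twist": 0, "gripper": 0}, {"dx": 0, "dy": 0, "dz": 10, "twist": 0, "gripper": 0}, {"dx": 0, "dy": 0, "dz": 10, "twist": 0, "gripper": 0}, {"dx": 0, "dy": 0, "dz": 10, "twist": 0, "gripper": 0}, {"dx": 0, "dy": 0, "dz": 9, "twist": 0, "gripper": 0}, {"dx": 0, "dy": 0, "dz": 7, "twist": 0, "gripper": 0}, {"dx": 0, "dy": 0, "dz": 5, "twist": 0, "gripper": 0}, {"dx": 0, "dy": 0, "dz": 3, "twist": 0, "gripper": 0}, {"dx": 0, "dy": 0, "dz": 1, "twist": 0, "gripper": 0}, {"dx": 0, "dy": 0, "dz": 0, "twist": 0, "gripper": 0}, {"dx": 0, "dy": 0, "dz": 0, "twist": 0, "gripper": 0}]'

```text
time_s: 16.27
position: [0.5314, -0.3076, 0.233]
tcp_rot: [-0.499, -3.101, -0.0]
contact_force: [-0.4, 0.3, -2.6]
grip_width: 0.0139
gripper_force: 54.8
```

```bash
python3 - <<'E'
from h import *
o=bot.get_obs(); print(o["position"],o["contact_force"])
snap("scene","scene6");snap("top","top6")
print(proj("scene",o["position"]),proj("top",o["position"]))
a=cv2.imread("pics/scene6.png")[200:300,290:390]; b=cv2.imread("pics/top6.png")[180:280,300:400]
cv2.imwrite("pics/c6.png",np.hstack([cv2.resize(a,None,fx=4,fy=4,interpolation=2),cv2.resize(b,None,fx=4,fy=4,interpolation=2)]))
E
```

```text
[ 0.53143545 -0.30760112  0.23303393] [-0.38335499  0.32339549 -2.56485324]
[347.19978296 254.95526642] [359.2328229  237.77018774]
```

View pics/c6.png

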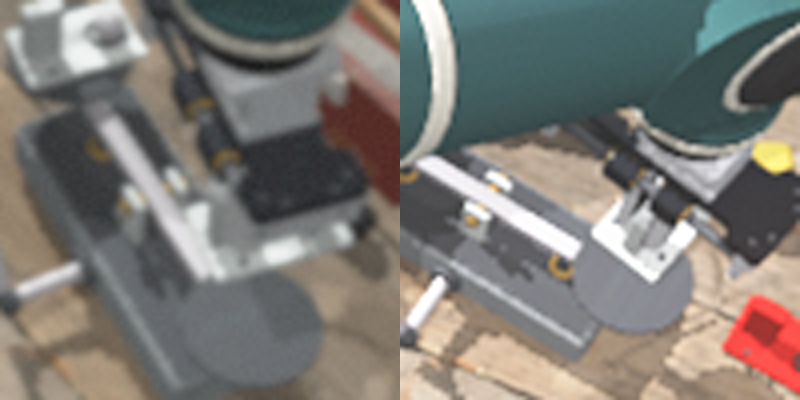

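The carrier is lifted clear and the right pan is empty at crop (255,340). The load of about 2.6 N fits 240 g, so the ball is aboard. I'll carry it smoothly to the left tray.

Emit:
jog_arm --rows '[{"dx": 0, "dy": 3, "dz": 0, "twist": 0, "gripper": 0}, {"dx": 0, "dy": 7, "dz": 0, "twist": 0, "gripper": 0}, {"dx": -1, "dy": 11, "dz": 0, "twist": 0, "gripper": 0}, {"dx": -1, "dy": 15, "dz": 0, "twist": 0, "gripper": 0}, {"dx": -1, "dy": 19, "dz": 0, "twist": 0, "gripper": 0}, {"dx": -1, "dy": 22, "dz": 0, "twist": 0, "gripper": 0}, {"dx": -1, "dy": 22, "dz": 0, "twist": 0, "gripper": 0}, {"dx": -1, "dy": 22, "dz": 0, "twist": 0, "gripper": 0}, {"dx": -1, "dy": 22, "dz": 0, "twist": 0, "gripper": 0}, {"dx": -1, "dy": 22, "dz": 0, "twist": 0, "gripper": 0}, {"dx": -1, "dy": 22, "dz": 0, "twist": 0, "gripper": 0}, {"dx": -1, "dy": 22, "dz": 0, "twist": 0, "gripper": 0}, {"dx": -1, "dy": 22, "dz": 0, "twist": 0, "gripper": 0}, {"dx": -1, "dy": 22, "dz": 0, "twist": 0, "gripper": 0}, {"dx": -1, "dy": 19, "dz": 0, "twist": 0, "gripper": 0}, {"dx": -1, "dy": 15, "dz": 0, "twist": 0, "gripper": 0}, {"dx": 0, "dy": 11, "dz": 0, "twist": 0, "gripper": 0}, {"dx": 0, "dy": 7, "dz": 0, "twist": 0, "gripper": 0}, {"dx": 0, "dy": 3, "dz": 0, "twist": 0, "gripper": 0}, {"dx": 0, "dy": 0, "dz": 0, "twist": 0, "gripper": 0}]'

```text
time_s: 18.03
position: [0.5175, 0.0006, 0.2334]
tcp_rot: [0.498, 3.102, -0.0]
contact_force: [-0.3, 0.6, -1.6]
grip_width: 0.0139
gripper_force: 54.8
```

Emit:
jog_arm --rows '[{"dx": 0, "dy": 3, "dz": 0, "twist": 0, "gripper": 0}, {"dx": 0, "dy": 7, "dz": 0, "twist": 0, "gripper": 0}, {"dx": -1, "dy": 11, "dz": 0, "twist": 0, "gripper": 0}, {"dx": -1, "dy": 15, "dz": 0, "twist": 0, "gripper": 0}, {"dx": -1, "dy": 19, "dz": 0, "twist": 0, "gripper": 0}, {"dx": -1, "dy": 22, "dz": 0, "twist": 0, "gripper": 0}, {"dx": -1, "dy": 22, "dz": 0, "twist": 0, "gripper": 0}, {"dx": -1, "dy": 22, "dz": 0, "twist": 0, "gripper": 0}, {"dx": -1, "dy": 22, "dz": 0, "twist": 0, "gripper": 0}, {"dx": -1, "dy": 22, "dz": 0, "twist": 0, "gripper": 0}, {"dx": 0, "dy": 22, "dz": 0, "twist": 0, "gripper": 0}, {"dx": 0, "dy": 22, "dz": 0, "twist": 0, "gripper": 0}, {"dx": 0, "dy": 22, "dz": 0, "twist": 0, "gripper": 0}, {"dx": 0, "dy": 22, "dz": 0, "twist": 0, "gripper": 0}, {"dx": 0, "dy": 19, "dz": 0, "twist": 0, "gripper": 0}, {"dx": 0, "dy": 15, "dz": 0, "twist": 0, "gripper": 0}, {"dx": 0, "dy": 11, "dz": 0, "twist": 0, "gripper": 0}, {"dx": 0, "dy": 7, "dz": 0, "twist": 0, "gripper": 0}, {"dx": 0, "dy": 3, "dz": 0, "twist": 0, "gripper": 0}, {"dx": 0, "dy": 0, "dz": 0, "twist": 0, "gripper": 0}]'

```text
time_s: 19.7
position: [0.5096, 0.3083, 0.2334]
tcp_rot: [0.499, 3.102, -0.0]
contact_force: [0.1, -0.9, -1.9]
grip_width: 0.0136
gripper_force: 54.8
```

Emit:
jog_arm --rows '[{"dx": 0, "dy": 0, "dz": -1, "twist": 0, "gripper": 0}, {"dx": 0, "dy": 0, "dz": -3, "twist": 0, "gripper": 0}, {"dx": 0, "dy": 0, "dz": -5, "twist": 0, "gripper": 0}, {"dx": 0, "dy": 0, "dz": -7, "twist": 0, "gripper": 0}, {"dx": 0, "dy": 0, "dz": -9, "twist": 0, "gripper": 0}, {"dx": 0, "dy": 0, "dz": -10, "twist": 0, "gripper": 0}, {"dx": 0, "dy": 0, "dz": -10, "twist": 0, "gripper": 0}, {"dx": 0, "dy": 0, "dz": -9, "twist": 0, "gripper": 0}, {"dx": 0, "dy": 0, "dz": -7, "twist": 0, "gripper": 0}, {"dx": 0, "dy": 0, "dz": -5, "twist": 0, "gripper": 0}, {"dx": 0, "dy": 0, "dz": -3, "twist": 0, "gripper": 0}, {"dx": 0, "dy": 0, "dz": -1, "twist": 0, "gripper": 0}, {"dx": 0, "dy": 0, "dz": 0, "twist": 0, "gripper": 0}, {"dx": 0, "dy": 0, "dz": 0, "twist": 0, "gripper": 0}, {"dx": 0, "dy": 0, "dz": 0, "twist": 0, "gripper": 0}, {"dx": 0, "dy": 0, "dz": 0, "twist": 0, "gripper": 0}, {"dx": 0, "dy": 0, "dz": 0, "twist": 0, "gripper": 0}, {"dx": 0, "dy": 0, "dz": 0, "twist": 0, "gripper": 0}]'

```text
time_s: 21.2
position: [0.5096, 0.3083, 0.1636]
tcp_rot: [0.499, 3.101, 0.0]
contact_force: [-0.3, -0.1, -2.4]
grip_width: 0.0137
gripper_force: 54.8
```

```bash
python3 - <<'E'
from h import *
snap("scene","scene7");snap("top","top7"); o=bot.get_obs(); print(o["position"],o["contact_force"])
print(shift("scene","scene0","scene7",(.609,-.063,.115),22,16))
a=cv2.imread("pics/scene7.png")[110:210,180:280]; b=cv2.imread("pics/top7.png")[140:240,130:230]
cv2.imwrite("pics/c7.png",np.hstack([cv2.resize(a,None,fx=4,fy=4,interpolation=2),cv2.resize(b,None,fx=4,fy=4,interpolation=2)]))
p=o["position"]; X=np.array([.949,-.316,0]);Y=np.array([.316,.949,0]); f=p-[0,0,.0194]
for q in((.071,-.028),(.071,.028),(-.019,.028),(-.019,-.028)): print("plate corner crop", ((proj("scene",f+q[0]*X+q[1]*Y+[0,0,.006])-[180,110])*4).round())
print("ball",((proj("scene",f+.05*X+[0,0,.0185])-[180,110])*4).round())
E
```

```text
[0.50958308 0.30827761 0.16348348] [-0.09098307  0.16329408 -2.01153331]
(0, 0, 0.985)
plate corner crop [227. 138.]
plate corner crop [210.  92.]
plate corner crop [ 99. 117.]
plate corner crop [114. 163.]
ball [191. 109.]
```

View pics/c7.png

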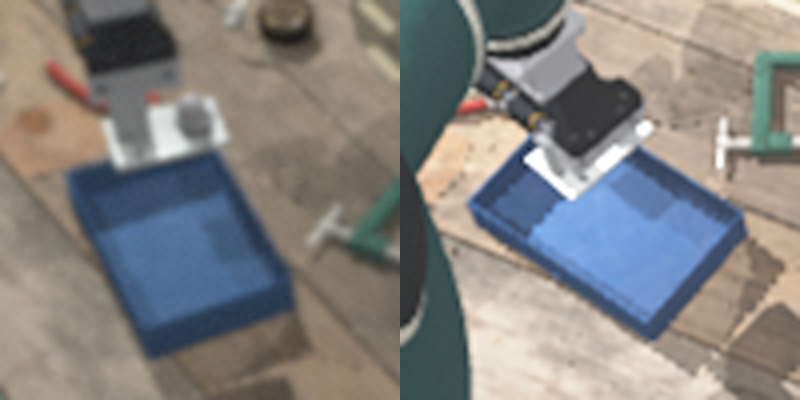

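The carrier is level: its plate corners and the ball at crop (195,112) match the level prediction to within about 1–2 px. It is over the tray middle, with its underside at about 0.144 m, well above the rim. The left carrier has not moved. I'll hand in.

```bash
python3 -c "
from plant import bot
print(bot.finish_job())"
```

```text
the job is handed in; nothing more can be done
None
```

The right-hand carrier held the heavier ball: I freed the beam, saw the right side sink and locked it level again. The job is handed in with that carrier held level above the middle of the left tray, its ball in the pocket and the other carrier still on its pan.

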